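# Roll the spacer sleeve up the loading ramp and latch it in

## Robot

A 6-joint arm with a two-finger parallel gripper is mounted at the origin on the work surface. World frame = base frame: x ahead of the robot, y to its left, z up, the work surface at z = 0. Lengths are in m, angles in degrees, forces in N, time in s.
With the tool pointing down it reaches from about 0.25 to 0.8 m from the base axis. Payload 8.5 kg.
Tool frame: the origin (TCP) lies midway between the tips of the shut fingers; the grasp point (between the pads) lies 19 mm behind it; z points along the fingers, y is the direction in which the jaws open and shut (so a half turn about z gives the same grasp; the last joint's range is limited). The gripper opens to 85 mm and grips with 20 to 120 N. Pads are 22 mm wide; open, the fingers measure 114 mm over their backs; the gripper's body (76 mm by 85 mm) begins 54 mm behind the grasp point. The pads swing forward as they close: fully open they stand 13 mm farther back than shut.
Start: joints at [-68.297, 13.648, -0.773, 75.585, 0, 90], TCP at [0.194, -0.488, 0.231] pointing down, gripper open.
Joint ranges: [-152.45, 152.45], [-59.26, 108.67], [-65.41, 83.53], [-104.44, 129.93], [-82.83, 76.93], [-180, 180]. Speed limits (degrees/s): [127.2, 127.2, 159.86, 180, 180, 180].

## Interface

Orientations are given as a 3x3 rotation matrix whose columns are the frame's x, y, z axes.
In Python, from plant import readout, viewer, workorder gives the robot as it stands.
- The arm moves only by the shell command python3 -m pendant 'ROWS' [FORCE]. ROWS is JSON, a list of rows, each a list of 3 entries, a list of its own where there are three numbers: the turn, a rotation vector about the tool's x, y, z in degrees, then the shift along the tool's x, y, z in cm, then the closure, from -1 (fully open) to 1 (shut). A call has 1 to 12 rows; each row shifts and turns the commanded pose from where the row before left it, along the tool's axes as they then stand; what a row does not reach is not made up. A row lasts 1/8 s, in which the tool goes at most 62.5 mm and 10.7 degrees, less where a joint would pass 70% of its speed; a pose out of reach is approached as far as the arm can. A call with a gripper value outside its range is refused whole. The fingers move at their own pace and stop on an object; FORCE is the grip in N (left out, the last holds). Time passes only in rows, so rows that do not move let the fingers close. It gives the time, the measured TCP pose, the force and the opening at its end, in the units of the state.
- readout.observe(): the state, without advancing time (a new reading comes with each control period).
- viewer.camera(name): name is "side" or "top" or "wrist"; returns the picture (400x640x3 uint8, red, green, blue); there is no depth.
- viewer.camera_params(name): a dict with "fx", "fy", "cx", "cy" (pixels), "R" (3x3) and "t" (3): a world point X has camera coordinates R X + t. Camera axes: x right, y down, z forward; pixel columns grow to the right and rows downward; lengths in m; the calibration is good to about 2 mm. The wrist camera is an equidistant fisheye: a pixel r from the principal point sees the ray r / f radians off the axis. A picture is of the moment at which its call begins: read the wrist's pose just before it. camera_params takes no time and is no camera call; for the wrist camera it gives the pose at the moment of the call.
- workorder.sign_off(): hands the job in, once; it reports no verdict.
The state is a dict: "t": time; "joint_positions": joint angles; "joint_velocities": joint speeds; "tau": joint torques, N m; "eef_pos": TCP position; "tcp_rot": TCP orientation; "wrist_force": force on the tool from outside, world axes, zero at the start; "ft_torque": the same for the moment, N m; "gripper_width": opening from 0.0 (shut) to 1.0 (fully open).
Only numpy, scipy, OpenCV 4.12 (cv2) and the standard library are available. Lean on these libraries where they do the work, as an engineer would, in place of code of your own. Each camera call takes 0.05 s, during which the arm holds its last target.

## Task

With the fingertips, push the brass spacer sleeve slowly up the loading ramp until it drops into the seat against the yellow stop, without lifting it and without letting it roll back down into the red catch trough. Then push the brass latch bar fully across behind the sleeve to lock it in, and move clear. Leave the bronze meter, the amber sight gauge and the two pipe nipples where they stand.

Things in the scene. Friction and masses are not known exactly. Their poses are not given: they have to be found in the camera images.
- track: Fixed ramp channel, tilted 6 degrees. Origin on the deck, mid-width, at the aluminium deck's lower end, 30 mm above the worktop. x: uphill; y: left looking uphill; z: off the deck. In mm along x: red trough -78 to 0 (floor at z -12), deck (z 0) 0 to 195 with a 16 wide parking groove at 43, seat (z -3) 195 to 239, yellow stop. Blue side rails: inner faces at y +-43, 8 thick, tops at z 14.
- seat_home (a point): Where the sleeve's centre is when home in its seat: track x 208, y 0, z 27 mm. The 3 mm step at the seat's lower edge keeps it there once let go; let go anywhere between groove and seat it rolls back down. The yellow stop plate's face is 31 mm uphill; the plate is 102 wide, 12 thick, its top 45 mm above the deck plane.
- sleeve: Loose polished, slippery brass spacer sleeve with black plugged ends: a cylinder 60 mm in diameter, 82 mm long, 0.55 to 0.9 kg, lying across the track. Origin at its centre; its y axis is the cylinder's axis (x and z turn as it rolls). It starts parked in the groove (centre at track x 43, z 29 mm); a light push frees it.
- latch (a joint): Angle (rad) of the brass latch bar about its pivot, an axis along the track's z. 0: bar points straight downhill outside the left rail, clear of the sleeve; negative: swung outwards; 1.57 (end of travel, counter-clockwise from above): straight across behind the seated sleeve. Starts at -0.5 to -0.05. Stiff: stays where left, about 1 N at its end moves it. Swung in too early it bars the sleeve's way.
- latch_pivot (a point): The latch bar's pivot, at the bar's mid-height: track x 168, y 58, z 34 mm. The pivot boss is 20 mm in diameter, 14 mm high.
- latch_end (a point): Free end of the latch bar, on its centre line, 100 mm from the pivot, at track z 34 mm. The bar is 8 mm wide and 12 mm high (track z 28 to 40). A little peg drawn on top, 8 mm from the end, is not solid.
- meter: Bystander: heavy bronze compound water meter with two flanges, 270 mm long (along its y) and 194 mm high. Origin under its centre.
- gauge: Bystander: amber glass sight gauge standing upright, brass foot 58 mm in diameter, 145 mm high. Origin under its centre.
- nipple_a: Bystander: galvanized pipe nipple standing on end, 34 mm in diameter, 90 mm high. Origin under its centre.
- nipple_b: Bystander: second galvanized pipe nipple, same size, standing on end. Origin under its centre.
Mind the look-alikes: they are no part of the job. Leave any blue, green or turquoise look-alike of the sleeve alone.

How it is judged (in metres and radians):
On the way, in this order (a step that is already met when the one before it is completed fails the run):
1. the sleeve sits in its seat against the stop (x of sleeve in the frame of track above 0.204 m and z of sleeve in the frame of track below 0.0285 m), for 0.2 s.
2. the latch bar is across behind the sleeve (value of joint latch above 1.45 rad), for 0.2 s.
At the end, for the whole second after the job is handed in: The sleeve lies at rest in its seat (centre 204 to 213 mm up the track, 24 to 28.5 mm off the deck plane, square across within 0.12 rad), the latch bar is closed beyond 1.45 rad, and meter, gauge and nipples are within 30 mm of where they stood (all of step 1 and x of sleeve in the frame of track below 0.213 m and z of sleeve in the frame of track above 0.024 m and angle between the y axis of sleeve and the y axis of track, either way round below 0.12 rad and linear speed of sleeve below 0.02 m/s and value of joint latch above 1.45 rad and distance of each of meter, gauge, nipple_a, nipple_b from where it was at the start of the episode below 0.03 m); the robot touches nothing.
It fails at once if the sleeve rolled back into the catch trough (x of sleeve in the frame of track below 0.01 m).
It fails at once if the sleeve was lifted off the track (z of sleeve in the frame of track above 0.042 m).
It fails at once if the sleeve was struck or let run (faster than 0.45 m/s) (linear speed of sleeve above 0.45 m/s).
It fails at once if a bystander was pushed away (not (distance of meter from where it was at the start of the episode below 0.03 m) or not (distance of gauge from where it was at the start of the episode below 0.03 m) or not (distance of nipple_a from where it was at the start of the episode below 0.03 m) or not (distance of nipple_b from where it was at the start of the episode below 0.03 m)).
It fails at once if a bystander was tipped (angle between any of gauge, nipple_a, nipple_b's own z axis and vertical above 0.35 rad).
It also fails if it takes over 54 s, if anything falls off the work surface, if the arm or the gripper's body presses on something with over 40 N, if the wrist force passes 120 N, or if a joint passes its speed limit or range.

## Working session

There is one attempt and no reset: what is moved stays moved. The work goes in short steps, Python scripts to look and compute and a shell command to move; the robot and the scene stay as the last step left them, time stands still between calls to the robot, and variables do not carry over. Pictures are saved under pics/ and viewed, and the job is handed in when it is done.

```bash
ls; mkdir -p pics; python3 - <<'E'
from plant import readout, viewer
import cv2
print(readout.observe())
for n in ("side","top","wrist"):
    im=viewer.camera(n); cv2.imwrite(f"pics/{n}0.png",im[:,:,::-1]); p=viewer.camera_params(n); print(n,p)
E
```

```text
pics
{'t': 0.0, 'joint_positions': array([-6.82959420e+01,  1.36791851e+01, -8.17129743e-01,  7.55853125e+01,
       -4.94720202e-04,  8.99989693e+01]), 'joint_velocities': array([ 0.09357268, -0.12816387, -0.06802344,  0.05593527, -0.03003698,
       -0.02548819]), 'tau': array([ 6.44647207e-04, -5.38780546e+01,  3.46431506e+01,  1.84889050e-02,
        1.14908348e-04, -1.94107309e-05]), 'eef_pos': array([ 0.19399138, -0.48738549,  0.23069259]), 'tcp_rot': array([[ 9.29099724e-01,  3.69828902e-01, -5.34881297e-04],
       [ 3.69829289e-01, -9.29098786e-01,  1.32047199e-03],
       [-8.60885876e-06, -1.42466493e-03, -9.99998985e-01]]), 'wrist_force': array([ 0.1773927 , -0.78975839, -0.69001548]), 'ft_torque': array([-0.03185123, -0.00463768, -0.04333827]), 'gripper_width': 1.0034959026930947}
side {'fx': 363.25935515291394, 'fy': 363.25935515291394, 'cx': 324.6283555468813, 'cy': 194.84174332089069, 'R': array([[ 0.98746825, -0.15779524,  0.00266908],
       [-0.10422944, -0.6647709 , -0.73974041],
       [ 0.11850184,  0.73019196, -0.67288707]]), 't': array([-0.58353579,  0.10602483,  0.92778111])}
top {'fx': 409.14147898580256, 'fy': 409.14147898580256, 'cx': 315.0572280548407, 'cy': 204.21993191444736, 'R': array([[-0.02150298, -0.99976819,  0.00109443],
       [-0.98987452,  0.02113653, -0.14036271],
       [ 0.14030704, -0.00410156, -0.99009955]]), 't': array([-0.02088963,  0.59760177,  1.24346117])}
wrist {'fx': 309.70691628693146, 'fy': 309.70691628693146, 'cx': 317.70326329868055, 'cy': 196.84764888394602, 'R': array([[ 0.36890628, -0.92946526, -0.00157888],
       [-0.89219512, -0.3545889 ,  0.2797402 ],
       [-0.26056865, -0.10178925, -0.96007444]]), 't': array([-0.52411221, -0.03639788,  0.37968444])}
```

View pics/side0.png

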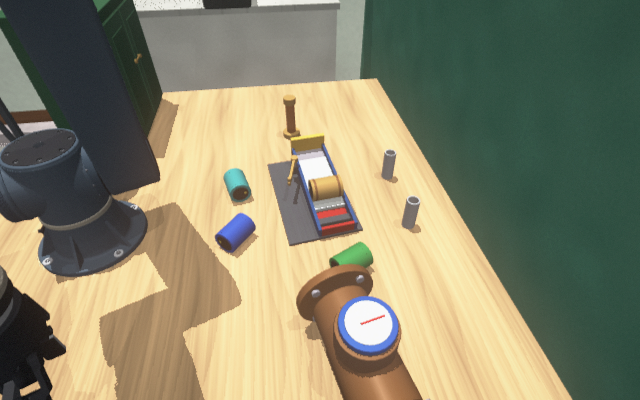

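View pics/top0.png

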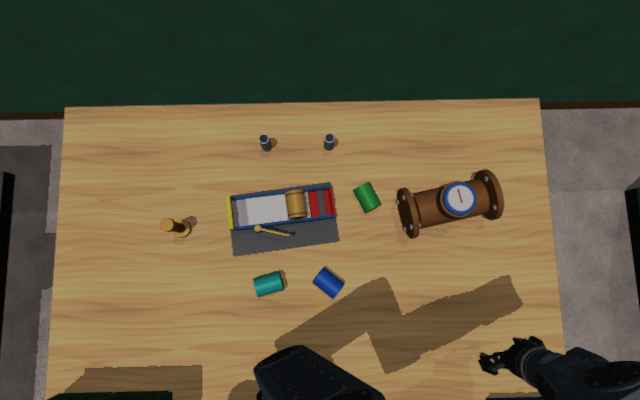

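View pics/wrist0.png

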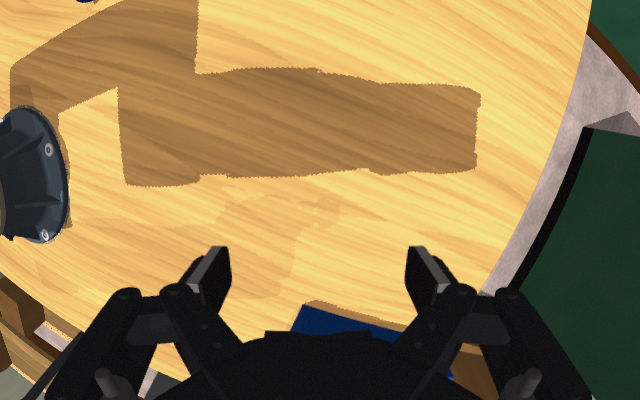

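The top view shows four cylinders: brass at (297,204) on the ramp, green at (367,197), blue at (328,282) and turquoise at (268,284). The brass one, lying in the channel near the red trough, fits the sleeve. The latch bar is at (275,231), left of the ramp looking uphill (uphill is image left, about world +y). I'll confirm in an enlarged crop.

```bash
python3 - <<'E'
import cv2
im=cv2.imread("pics/top0.png"); c=im[175:265,220:350]; cv2.imwrite("pics/top0c.png",cv2.resize(c,None,fx=6,fy=6,interpolation=cv2.INTER_CUBIC))
im=cv2.imread("pics/side0.png"); c=im[125:245,260:370]; cv2.imwrite("pics/side0c.png",cv2.resize(c,None,fx=5,fy=5,interpolation=cv2.INTER_CUBIC))
E
```

```text
(no output)
```

View pics/top0c.png

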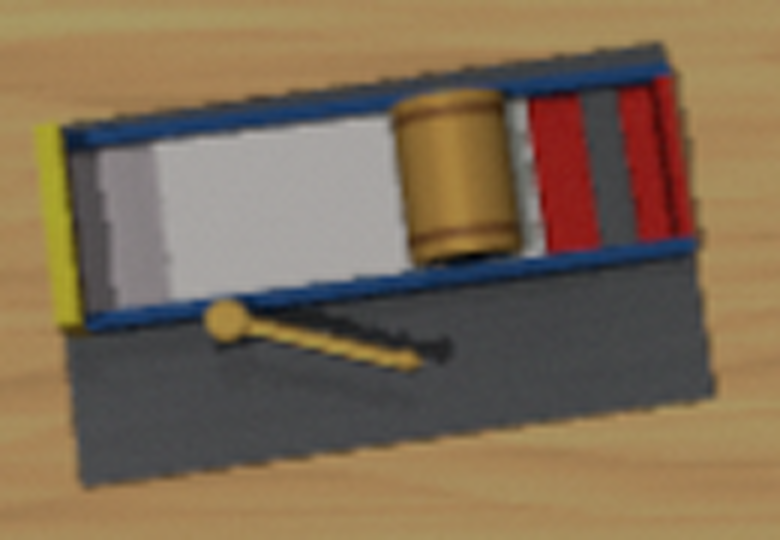

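View pics/side0c.png

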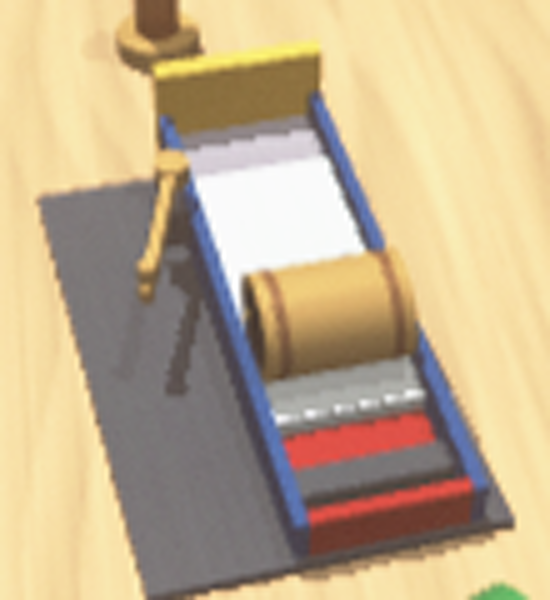

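The crop confirms it: the brass cylinder with dark ends sits in the groove just above the red trough, between the blue rails. I'll now work out the track pose (x, y, yaw) from the known features seen in both views.

```bash
cat > h.py <<'E'
import numpy as np
from plant import readout, viewer
from scipy.optimize import least_squares
from scipy.spatial.transform import Rotation as Ro
P={n:viewer.camera_params(n) for n in ("top","side")}
def proj(n,X):
    p=P[n]; c=np.atleast_2d(X)@p["R"].T+p["t"]
    return np.c_[p["fx"]*c[:,0]/c[:,2]+p["cx"],p["fy"]*c[:,1]/c[:,2]+p["cy"]]
def TR(yaw): return Ro.from_euler('z',yaw).as_matrix()@Ro.from_euler('y',-6,degrees=True).as_matrix()
def world(q,X): return np.atleast_2d(X)/1000@TR(q[2]).T+np.array([q[0],q[1],.03])
E
cat > fit.py <<'E'
from h import *
T=lambda x,y:(x/6+220-.4,y/6+175-.4)
S=lambda x,y:(x/5+260-.4,y/5+125-.4)
obs=[("top",(251,-51,45),T(36,126)),("top",(251,51,45),T(62,330)),("top",(239,51,45),T(85,328)),("top",(239,-51,45),T(62,126)),
("top",(195,-43,0),T(155,148)),("top",(195,43,0),T(173,303)),("top",(0,-43,0),T(528,98)),("top",(0,43,0),T(546,253)),("top",(168,58,41),T(227,320)),
("side",(239,51,45),S(155,77)),("side",(239,-51,45),S(318,54)),("side",(251,51,45),S(155,66)),("side",(251,-51,45),S(318,43)),
("side",(195,43,0),S(195,176)),("side",(195,-43,0),S(325,156)),("side",(168,58,41),S(173,160))]
def f(q): return np.concatenate([(proj(n,world(q,X))[0]-u) for n,X,u in obs])
r=least_squares(f,[.6,0,1.57],loss='soft_l1'); q=r.x
print(q,np.degrees(q[2]))
for o,e in zip(obs,f(q).reshape(-1,2)): print(o[:2],e.round(1))
np.save("q.npy",q)
E
python3 fit.py
```

```text
[ 0.60041851 -0.01458004  1.69196392] 96.94239172742218
('top', (251, -51, 45)) [ 0.  -0.3]
('top', (251, 51, 45)) [-0.5 -0.7]
('top', (239, 51, 45)) [-0.2 -0.9]
('top', (239, -51, 45)) [-0.3 -0.8]
('top', (195, -43, 0)) [ 0.2 -1.1]
('top', (195, 43, 0)) [0.5 0.2]
('top', (0, -43, 0)) [-0.5 -0.3]
('top', (0, 43, 0)) [0.3 0.4]
('top', (168, 58, 41)) [ 0.3 -0.3]
('side', (239, 51, 45)) [-0.2  0.1]
('side', (239, -51, 45)) [ 0.3 -0.4]
('side', (251, 51, 45)) [-1.1 -0.2]
('side', (251, -51, 45)) [-0.8 -0.7]
('side', (195, 43, 0)) [-1.8  0.9]
('side', (195, -43, 0)) [-0.1  0.3]
('side', (168, 58, 41)) [-0.8  0.6]
```

The track pose fits to about 1 px: origin about (0.600, -0.015), uphill yaw 96.9°. Plan: use two half-open fingertips, with the jaws across the track, to push from behind the sleeve. First I turn the tool in place.

```bash
cat >> h.py <<'E'
q=np.load("q.npy") if __import__("os").path.exists("q.npy") else None
def st(target_track=None, tool=None, Rt=None):
    """print TCP in track frame, and needed shift (cm, tool axes) & rotvec to target"""
    s=readout.observe(); p=s["eef_pos"]; R=s["tcp_rot"]; T=TR(q[2])
    o=np.array([q[0],q[1],.03])
    print("t %.2f"%s["t"],"track mm",((p-o)@T*1000).round(1),"world",p.round(4),"w",round(float(s["gripper_width"]),3),"F",s["wrist_force"].round(1),"Ftrack",(s["wrist_force"]@T).round(1))
    G=T@np.diag([1,-1,-1.])
    print("turn needed (tool deg)",Ro.from_matrix(R.T@G).as_rotvec(degrees=True).round(2))
    if target_track is not None:
        d=world(q,target_track)[0]-p
        print("shift cm in tool now",(R.T@d*100).round(2),"in track-aligned tool",(G.T@d*100).round(2))
    return s
E
python3 - <<'E'
from h import *
st((-20,0,120))
# meter near flange and green px rays to z=0.1 / 0.03
for px,z in (((400,212),.1),((412,236),.1),((405,190),.1),((367,197),.03),((175,228),.07),((265,142),.045),((329,141),.045)):
    p=P["top"]; c=-p["R"].T@p["t"]; d=p["R"].T@np.array([(px[0]-p["cx"])/p["fx"],(px[1]-p["cy"])/p["fy"],1]); print(px,(c+d*(z-c[2])/d[2]).round(3))
E
python3 -m pendant '[[[0,0,-9.4],[0,0,0],0],[[0,0,-9.4],[0,0,0],0],[[0,0,-9.4],[0,0,0],0],[[0,0,-9.4],[0,0,0],0],[[0,0,-9.4],[0,0,0],0],[[0,0,-9.4],[0,0,0],0],[[0,0,-9.4],[0,0,0],0],[[0,0,-9.4],[0,0,0],0],[[0,0,0],[0,0,0],0]]' 20
python3 -c "
from h import *
st((-20,0,120));st((-20,140,190))"
```

```text
t 0.15 track mm [-397.   460.6  243.7] world [ 0.194  -0.4875  0.2308] w 0.999 F [-0.   0.1  0.1] Ftrack [0.1 0.  0.1]
turn needed (tool deg) [  3.89   5.07 -75.17]
shift cm in tool now [ 54.42 -25.77   8.39] in track-aligned tool [37.7  46.06 12.37]
(400, 212) [ 0.56  -0.287  0.1  ]
(412, 236) [ 0.487 -0.319  0.1  ]
(405, 190) [ 0.626 -0.306  0.1  ]
(367, 197) [ 0.618 -0.199  0.03 ]
(175, 228) [0.529 0.395 0.07 ]
(265, 142) [0.801 0.122 0.045]
(329, 141) [ 0.8   -0.083  0.045]
t: 1.27
eef_pos: [0.1941, -0.4876, 0.2311]
tcp_rot: [[-0.119, 0.993, -0.0], [0.993, 0.119, 0.001], [0.001, -0.0, -1.0]]
wrist_force: [0.0, 0.2, 0.7]
gripper_width: 0.498
t 1.27 track mm [-397.2  460.5  243.9] world [ 0.1941 -0.4876  0.2311] w 0.498 F [0.  0.2 0.7] Ftrack [ 0.3 -0.   0.7]
turn needed (tool deg) [-0.    5.97 -0.1 ]
shift cm in tool now [38.88 45.99  8.4 ] in track-aligned tool [37.72 46.05 12.39]
t 1.27 track mm [-397.2  460.5  243.9] world [ 0.1941 -0.4876  0.2311] w 0.498 F [0.  0.2 0.7] Ftrack [ 0.3 -0.   0.7]
turn needed (tool deg) [-0.    5.97 -0.1 ]
shift cm in tool now [38.13 31.99  1.44] in track-aligned tool [37.72 32.05  5.39]
```

```bash

python3 -m pendant '[[[0,0,0],[2.5,1.8,0],0],[[0,0,0],[4,3,0],0],[[0,0,0],[4,3,0],0],[[0,0,0],[4,3,0],0],[[0,0,0],[4,3,0],0],[[0,0,0],[4,3,0],0],[[0,0,0],[4,3,0],0],[[0,0,0],[2,3.5,0],0],[[0,0,0],[1.8,4,0],0],[[0,0,0],[1.8,4,0],0],[[0,0,0],[1.8,4,0],0],[[0,6,0],[1.5,3,0],0]]' 20
python3 -c "
from h import *
st((-22,0,60));"
```

```text
t: 2.78
eef_pos: [0.5331, -0.0878, 0.2315]
tcp_rot: [[-0.118, 0.993, -0.013], [0.987, 0.119, 0.106], [0.106, 0.0, -0.994]]
wrist_force: [-0.8, -0.3, -0.1]
gripper_width: 0.502
t 2.77 track mm [-43.2  75.7 207.2] world [ 0.5331 -0.0878  0.2315] w 0.502 F [-0.8 -0.3 -0.1] Ftrack [-0.2  0.8 -0.1]
turn needed (tool deg) [ 0.02 -0.11 -0.12]
shift cm in tool now [ 2.1   7.56 14.72] in track-aligned tool [ 2.12  7.57 14.72]
```

```bash

python3 -m pendant '[[[0,0,0],[0.4,2.5,1],0],[[0,0,0],[0.4,3,3],0],[[0,0,0],[0.4,2,4],0],[[0,0,0],[0,0,4],0],[[0,0,0],[0,0,2.7],0],[[0,0,0],[0,0,0],0],[[0,0,0],[0,0,0],0]]' 20
python3 - <<'E'
from h import *
import cv2
st((-18,0,14))
for n in ("side","top","wrist"):
    im=viewer.camera(n)[:,:,::-1]
    if n!="wrist":
        y,x={"side":(110,240),"top":(160,220)}[n]; im=cv2.resize(im[y:y+130,x:x+160],None,fx=5,fy=5-.4,interpolation=cv2.INTER_CUBIC)
    cv2.imwrite(f"pics/{n}1.png",im)
E
```

```text
t: 3.65
eef_pos: [0.6036, -0.0544, 0.0874]
tcp_rot: [[-0.118, 0.993, -0.011], [0.988, 0.118, 0.104], [0.104, 0.001, -0.995]]
wrist_force: [0.8, 0.8, 0.0]
gripper_width: 0.502
t 3.65 track mm [-33.6   1.7  61.3] world [ 0.6036 -0.0544  0.0874] w 0.502 F [0.8 0.8 0. ] Ftrack [ 0.7 -0.9 -0. ]
turn needed (tool deg) [ 0.07  0.01 -0.14]
shift cm in tool now [1.57 0.16 4.73] in track-aligned tool [1.56 0.17 4.73]
```

View pics/side1.png

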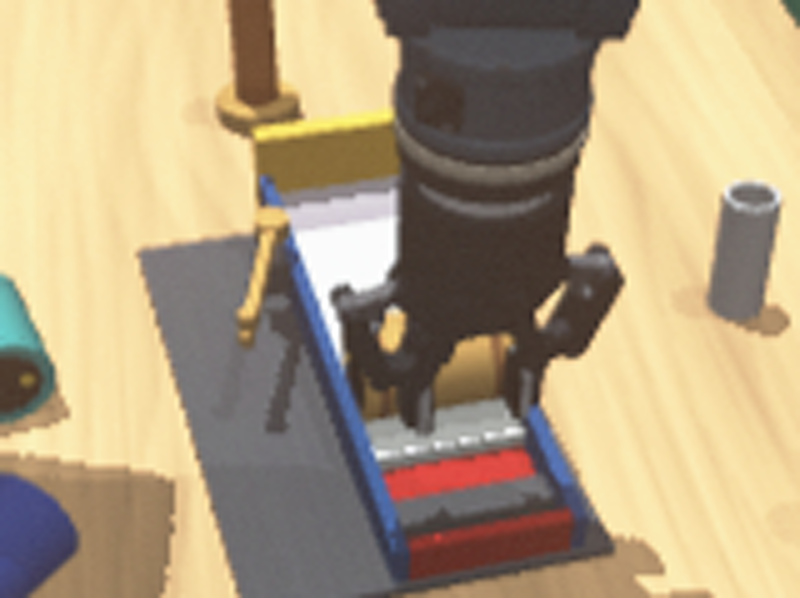

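View pics/wrist1.png

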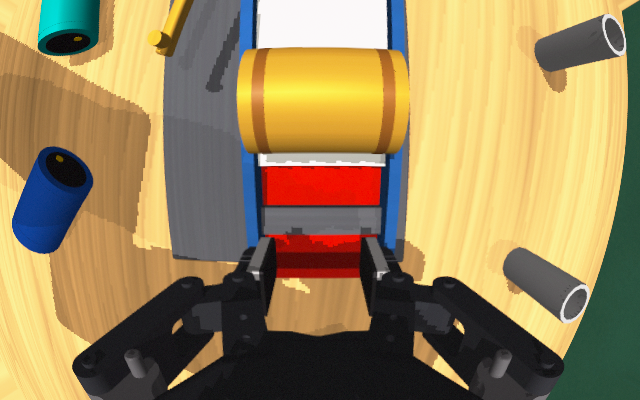

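The side and wrist views show the fingers straddling the sleeve's centre line, about 5 px off. The sleeve spans wrist px (240–408, 50–152). I'll narrow the jaws so the knuckles pass the latch boss near the seat, then go down over the trough.

```bash

python3 -m pendant '[[[0,0,0],[0,0.15,0],0.6],[[0,0,0],[0,0,0],0.6],[[0,0,0],[0.2,0,1],0.6],[[0,0,0],[0.6,0,1.8],0.6],[[0,0,0],[0.6,0,1.2],0.6],[[0,0,0],[0,0,0.5],0.6],[[0,0,0],[0,0,0],0.6]]' 20
python3 - <<'E'
from h import *
import cv2
st((0,0,16))
for n in ("side","wrist"):
    im=viewer.camera(n)[:,:,::-1]
    if n!="wrist":
        y,x={"side":(110,240),"top":(160,220)}[n]; im=cv2.resize(im[y:y+130,x:x+160],None,fx=5,fy=5-.4,interpolation=cv2.INTER_CUBIC)
    cv2.imwrite(f"pics/{n}2.png",im)
E
```

```text
t: 4.68
eef_pos: [0.6021, -0.0354, 0.0428]
tcp_rot: [[-0.12, 0.993, -0.013], [0.987, 0.12, 0.104], [0.105, -0.0, -0.995]]
wrist_force: [-0.3, 0.3, -0.1]
gripper_width: 0.205
t 4.67 track mm [-19.4   0.8  14.9] world [ 0.6021 -0.0354  0.0428] w 0.205 F [-0.3  0.3 -0.1] Ftrack [ 0.3  0.3 -0.2]
turn needed (tool deg) [-0.03 -0.01 -0.03]
shift cm in tool now [ 1.94  0.08 -0.11] in track-aligned tool [ 1.94  0.08 -0.11]
```

View pics/side2.png

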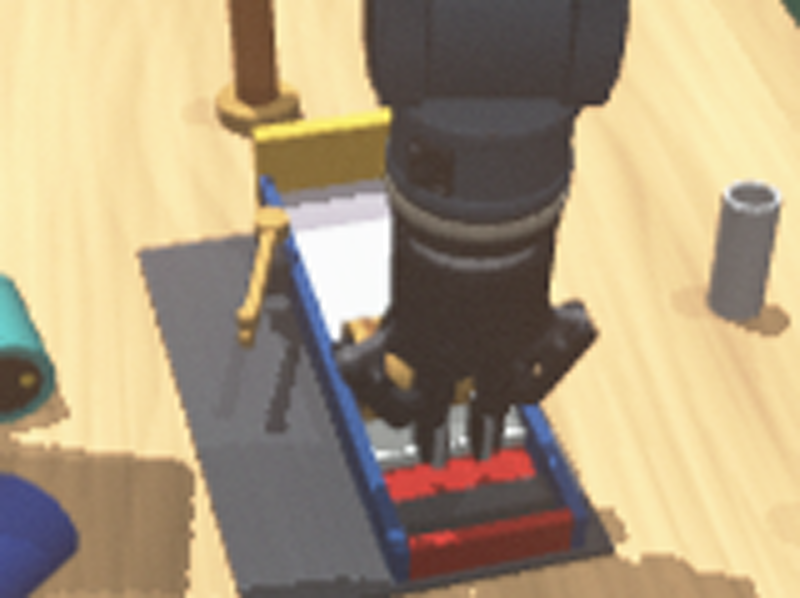

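View pics/wrist2.png

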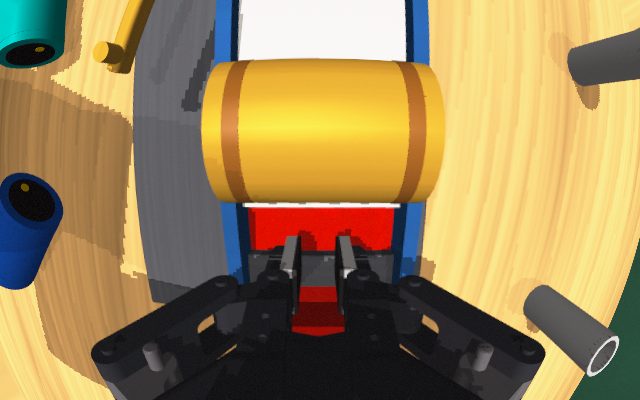

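```bash

python3 -m pendant '[[[0,0,0],[0.6,0.05,0],0.6],[[0,0,0],[0.6,0,0],0.6],[[0,0,0],[0.4,0,0],0.6],[[0,0,0],[0.3,0,0],0.6],[[0,0,0],[0.3,0,0],0.6],[[0,0,0],[0.4,0,0],0.6],[[0,0,0],[0.4,0,0],0.6],[[0,0,0],[0.5,0,0],0.6],[[0,0,0],[0.5,0,0],0.6]]' 20
python3 - <<'E'
from h import *
import cv2
st((100,0,16))
cv2.imwrite("pics/wrist3.png",viewer.camera("wrist")[:,:,::-1])
E
```

```text
t: 5.9
eef_pos: [0.5978, 0.0044, 0.0473]
tcp_rot: [[-0.119, 0.993, -0.013], [0.987, 0.12, 0.104], [0.105, -0.0, -0.995]]
wrist_force: [0.7, -2.9, 0.9]
gripper_width: 0.199
t 5.90 track mm [20.8  0.3 15.2] world [0.5978 0.0044 0.0473] w 0.199 F [ 0.7 -2.9  0.9] Ftrack [-2.8 -0.3  1.2]
turn needed (tool deg) [-0.   -0.01 -0.05]
shift cm in tool now [ 7.92  0.02 -0.08] in track-aligned tool [ 7.92  0.03 -0.08]
```

View pics/wrist3.png

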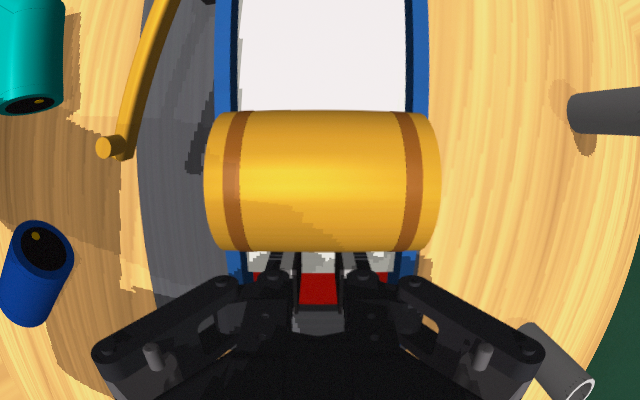

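The sleeve is in contact with the fingertips (its lower edge is at wrist px row about 250, and it sits square), with a push of about 2.8 N. I'll keep going slowly.

```bash

python3 -m pendant '[[[0,0,0],[0.5,0,0],0.6],[[0,0,0],[0.6,0,0],0.6],[[0,0,0],[0.6,0,0],0.6],[[0,0,0],[0.6,0,0],0.6],[[0,0,0],[0.6,0,0],0.6],[[0,0,0],[0.6,0,0],0.6],[[0,0,0],[0.6,0,0],0.6],[[0,0,0],[0.6,0,0],0.6],[[0,0,0],[0.6,0,0],0.6],[[0,0,0],[0.6,0,0],0.6],[[0,0,0],[0.6,0,0],0.6],[[0,0,0],[0.5,0,0],0.6]]' 20
python3 - <<'E'
from h import *
import cv2
st((150,0,16))
for n in ("side","wrist"):
    im=viewer.camera(n)[:,:,::-1]
    if n!="wrist":
        y,x={"side":(110,240),"top":(160,220)}[n]; im=cv2.resize(im[y:y+130,x:x+160],None,fx=5,fy=5-.4,interpolation=cv2.INTER_CUBIC)
    cv2.imwrite(f"pics/{n}4.png",im)
E
```

```text
t: 7.45
eef_pos: [0.5895, 0.0736, 0.0546]
tcp_rot: [[-0.12, 0.993, -0.013], [0.987, 0.12, 0.104], [0.105, -0.0, -0.995]]
wrist_force: [1.0, -1.5, 1.6]
gripper_width: 0.201
t 7.45 track mm [90.9  0.2 15.2] world [0.5895 0.0736 0.0546] w 0.201 F [ 1.  -1.5  1.6] Ftrack [-1.4 -0.8  1.8]
turn needed (tool deg) [-0.   -0.01 -0.03]
shift cm in tool now [ 5.91  0.02 -0.08] in track-aligned tool [ 5.91  0.02 -0.08]
```

View pics/side4.png

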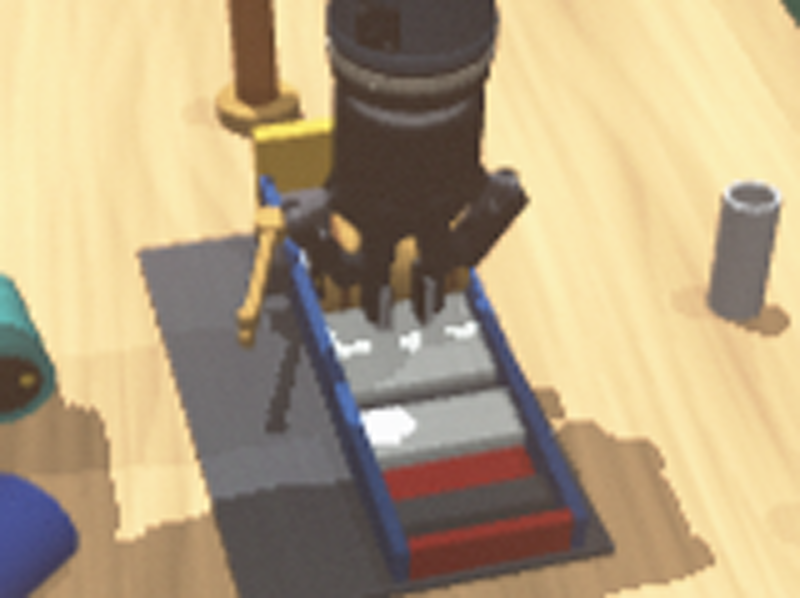

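View pics/wrist4.png

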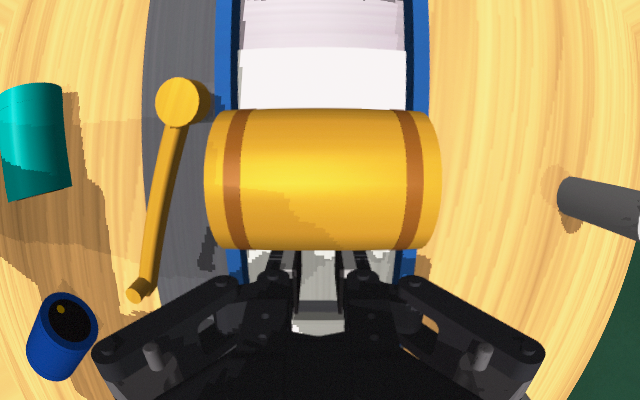

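```bash

python3 -m pendant '[[[0,0,0],[0.5,0,0],0.6],[[0,0,0],[0.6,0,0],0.6],[[0,0,0],[0.6,0,0],0.6],[[0,0,0],[0.6,0,0],0.6],[[0,0,0],[0.6,0,0],0.6],[[0,0,0],[0.6,0,0],0.6],[[0,0,0],[0.6,0,0],0.6],[[0,0,0],[0.6,0,0],0.6],[[0,0,0],[0.5,0,0],0.6],[[0,0,0],[0.4,0,0],0.6],[[0,0,0],[0.3,0,0],0.6],[[0,0,0],[0.3,0,0],0.6]]' 20
python3 - <<'E'
from h import *
import cv2
st((166,0,16))
for n in ("side","wrist"):
    im=viewer.camera(n)[:,:,::-1]
    if n!="wrist":
        y,x={"side":(110,240),"top":(160,220)}[n]; im=cv2.resize(im[y:y+130,x:x+160],None,fx=5,fy=5-.4,interpolation=cv2.INTER_CUBIC)
    cv2.imwrite(f"pics/{n}5.png",im)
E
```

```text
t: 9.05
eef_pos: [0.5821, 0.1345, 0.0611]
tcp_rot: [[-0.119, 0.993, -0.013], [0.987, 0.12, 0.104], [0.105, -0.0, -0.995]]
wrist_force: [1.1, -1.8, 1.2]
gripper_width: 0.198
t 9.05 track mm [1.526e+02 1.000e-01 1.520e+01] world [0.5821 0.1345 0.0611] w 0.198 F [ 1.1 -1.8  1.2] Ftrack [-1.8 -0.9  1.4]
turn needed (tool deg) [ 0.   -0.   -0.04]
shift cm in tool now [ 1.34  0.01 -0.08] in track-aligned tool [ 1.34  0.01 -0.08]
```

View pics/side5.png

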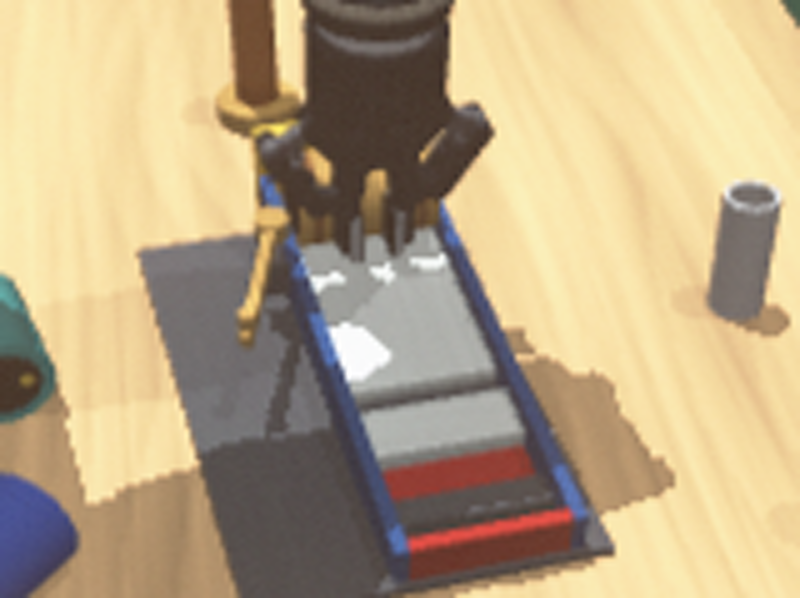

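View pics/wrist5.png

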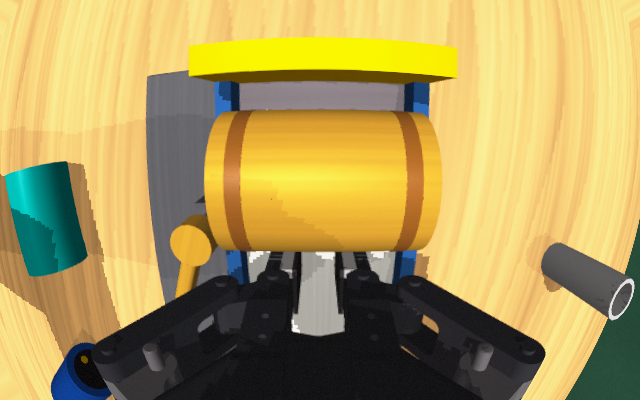

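The sleeve is at the seat's lip with a few mm of gap left to the yellow stop, and everything is clear. I'll do the last centimetre slowly.

```bash

python3 -m pendant '[[[0,0,0],[0.3,0,0],0.6],[[0,0,0],[0.25,0,0],0.6],[[0,0,0],[0.25,0,0],0.6],[[0,0,0],[0.2,0,0],0.6],[[0,0,0],[0.2,0,0],0.6],[[0,0,0],[0,0,0],0.6]]' 20
python3 - <<'E'
from h import *
import cv2
st((166,0,16))
cv2.imwrite("pics/wrist6.png",viewer.camera("wrist")[:,:,::-1])
E
```

```text
t: 9.9
eef_pos: [0.5807, 0.1464, 0.0623]
tcp_rot: [[-0.12, 0.993, -0.013], [0.987, 0.12, 0.104], [0.105, 0.0, -0.995]]
wrist_force: [0.1, -0.3, 0.1]
gripper_width: 0.199
t 9.90 track mm [1.647e+02 1.000e-01 1.520e+01] world [0.5807 0.1464 0.0623] w 0.199 F [ 0.1 -0.3  0.1] Ftrack [-0.3 -0.1  0.2]
turn needed (tool deg) [ 0.   -0.01 -0.02]
shift cm in tool now [ 0.13  0.01 -0.08] in track-aligned tool [ 0.13  0.01 -0.08]
```

View pics/wrist6.png

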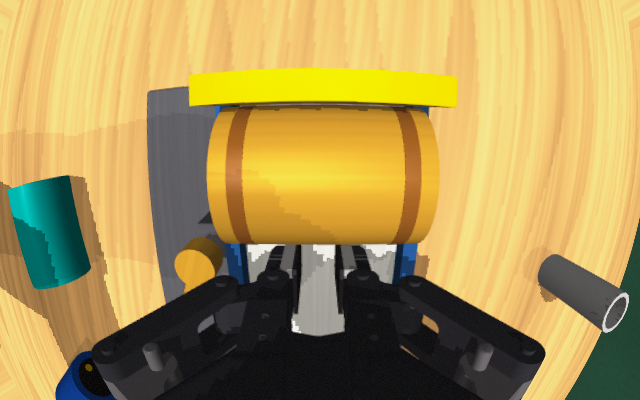

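The sleeve has rolled away from the fingertips, the contact force is about 0, and its far edge meets the yellow stop at wrist row about 108. I'll back off slowly, rise, and check that it stays put.

```bash

python3 -m pendant '[[[0,0,0],[-0.3,0,0],0.6],[[0,0,0],[-0.5,0,0],0.6],[[0,0,0],[-1,0,0],0.6],[[0,0,0],[-2,0,0],0.8],[[0,0,0],[-3,0,-2],1],[[0,0,0],[-3,0,-3],1],[[0,0,0],[-2,0,-3],1],[[0,0,0],[0,0,-2],1],[[0,0,0],[0,0,0],1]]' 20
python3 - <<'E'
from h import *
import cv2
st((110,110,70))
for n in ("side","wrist","top"):
    im=viewer.camera(n)[:,:,::-1]
    cv2.imwrite(f"pics/{n}7r.png",im)
    if n!="wrist":
        y,x={"side":(110,240),"top":(170,210)}[n]; im=cv2.resize(im[y:y+130,x:x+160],None,fx=5,fy=5-.4,interpolation=cv2.INTER_CUBIC)
    cv2.imwrite(f"pics/{n}7.png",im)
E
```

```text
t: 11.08
eef_pos: [0.597, 0.0178, 0.1506]
tcp_rot: [[-0.118, 0.993, -0.01], [0.988, 0.119, 0.104], [0.104, 0.003, -0.995]]
wrist_force: [-0.3, 0.4, 0.2]
gripper_width: -0.002
t 11.07 track mm [ 45.   -0.5 116.5] world [0.597  0.0178 0.1506] w -0.002 F [-0.3  0.4  0.2] Ftrack [0.4 0.3 0.2]
turn needed (tool deg) [ 0.16  0.02 -0.12]
shift cm in tool now [  6.48 -11.08   4.62] in track-aligned tool [  6.5  -11.05   4.65]
```

View pics/top7.png

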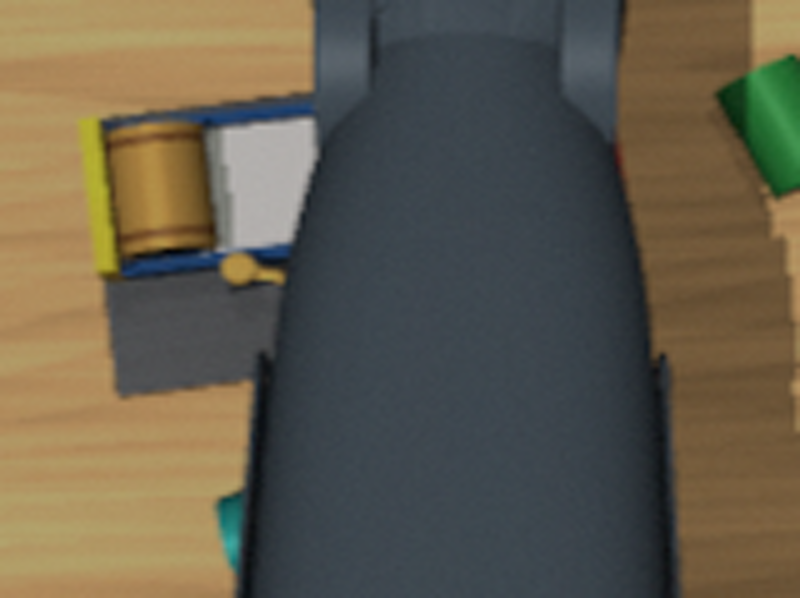

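View pics/side7.png

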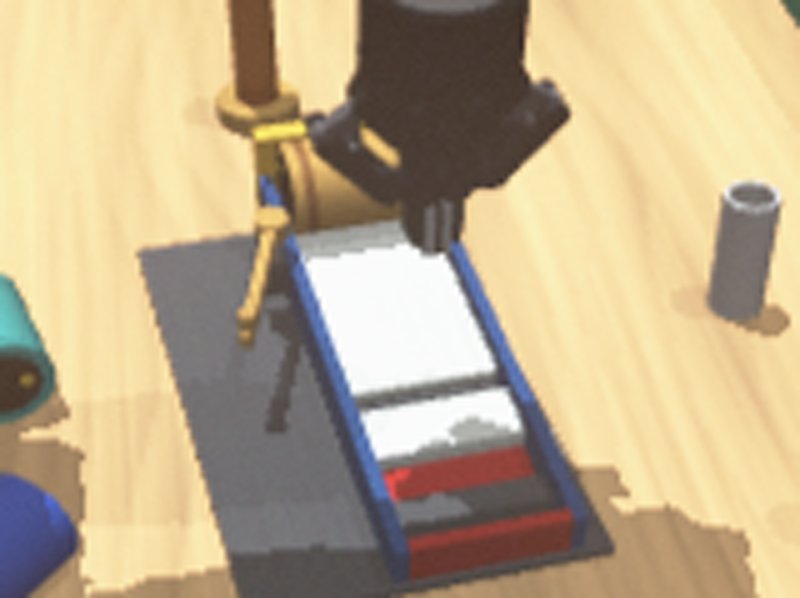

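View pics/wrist7.png

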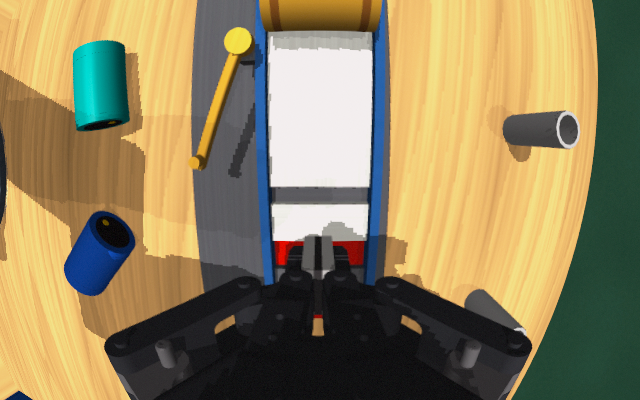

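The sleeve stays in the seat, square against the yellow stop (top crop px (110–212, 122–252)), with the fingers clear. Next I measure the latch angle and the look-alike positions in the track frame.

```bash
cat >> h.py <<'E'
def ray_track(n,px,z):
    p=P[n]; c=-p["R"].T@p["t"]; d=p["R"].T@np.array([(px[0]-p["cx"])/p["fx"],(px[1]-p["cy"])/p["fy"],1])
    T=TR(q[2]); o=np.array([q[0],q[1],.03]); c=(c-o)@T*1000; d=d@T
    return c+d*(z-c[2])/d[2]
E
python3 - <<'E'
from h import *
a=ray_track("top",(411/6+220-.4,358/6+175-.4),44); b=ray_track("side",(148/5+260-.4,275/5+125-.4),44)
for r in (a,b): print("peg",r.round(1),"angle",np.arctan2(-(r[1]-58),-(r[0]-168)).round(3),np.hypot(r[0]-168,r[1]-58).round(1))
print("turq",ray_track("top",(268,284),10).round(0),ray_track("top",(283,275),30).round(0),ray_track("top",(255,280),30).round(0), "blue",ray_track("top",(328,282),10).round(0))
def c(a,r,g=0):
    u=np.array([-np.cos(a),-np.sin(a)]);n=np.array([np.sin(a),-np.cos(a)]);h=11*abs(n[0])+14.5*abs(n[1])
    return np.array([168,58])+r*u-(4+h+g)*n
prev=None
for a,r,g in [(-.37,70,15),(-.37,70,0),(-.2,71,0),(0,72,0),(.2,74,0),(.4,76,0),(.6,78,0),(.8,80,0),(1.0,80,0),(1.2,80,0),(1.4,80,0),(1.5,80,0),(1.57,80,0)]:
    x=c(a,r,g); print(a,x.round(1), "tool xy cm", None if prev is None else ((x-prev)*[1,-1]/10).round(2)); prev=x
E
```

```text
peg [80.7 90.2 44. ] angle -0.354 93.1
peg [81.2 88.8 44. ] angle -0.341 92.1
turq [159. 229.  10.] [111. 208.  30.] [195. 211.  30.] blue [-23. 249.  10.]
-0.37 [115.9 117.3] tool xy cm None
-0.37 [110.5 103.4] tool xy cm [-0.54  1.4 ]
-0.2 [102.5  92.1] tool xy cm [-0.8   1.13]
0 [96.  76.5] tool xy cm [-0.65  1.56]
0.2 [91.4 63.3] tool xy cm [-0.46  1.32]
0.4 [89.6 48.3] tool xy cm [-0.19  1.5 ]
0.6 [91.1 32.3] tool xy cm [0.15 1.61]
0.8 [96.5 15.9] tool xy cm [0.54 1.63]
1.0 [107.    2.1] tool xy cm [1.05 1.39]
1.2 [120.8  -9.5] tool xy cm [1.38 1.16]
1.4 [137.3 -17.9] tool xy cm [1.65 0.84]
1.5 [146.4 -20.7] tool xy cm [0.9  0.28]
1.57 [152.9 -22. ] tool xy cm [0.65 0.13]
```

The latch is at about -0.35 rad and the look-alikes are over 70 mm from the planned path. I move the shut fingers to the outer side of the bar.

```bash

python3 -m pendant '[[[0,0,0],[1,-2,0],1],[[0,0,0],[2,-4,0],1],[[0,0,0],[2,-3.7,0],1],[[0,0,0],[1.5,-2.5,0],1],[[0,0,0],[0,0,3],1],[[0,0,0],[0,0,4],1],[[0,0,0],[0,0,2.4],1],[[0,0,0],[0,0,0],1],[[0,0,0],[0,0,0],1]]' 20
python3 - <<'E'
from h import *
import cv2
st((110.5,106,22))
for n in ("side","wrist"):
    im=viewer.camera(n)[:,:,::-1]
    if n!="wrist":
        y,x={"side":(110,240),"top":(170,210)}[n]; im=cv2.resize(im[y:y+130,x:x+160],None,fx=5,fy=5-.4,interpolation=cv2.INTER_CUBIC)
    cv2.imwrite(f"pics/{n}8.png",im)
E
```

```text
t: 12.35
eef_pos: [0.4661, 0.0787, 0.0631]
tcp_rot: [[-0.12, 0.993, -0.013], [0.987, 0.121, 0.104], [0.105, -0.0, -0.995]]
wrist_force: [0.1, 0.3, -0.0]
gripper_width: 0.004
t 12.35 track mm [111.7 122.   21.6] world [0.4661 0.0787 0.0631] w 0.004 F [ 0.1  0.3 -0. ] Ftrack [ 0.3 -0.2 -0. ]
turn needed (tool deg) [-0.   -0.01 -0.02]
shift cm in tool now [-0.12  1.6  -0.05] in track-aligned tool [-0.12  1.6  -0.04]
```

View pics/side8.png

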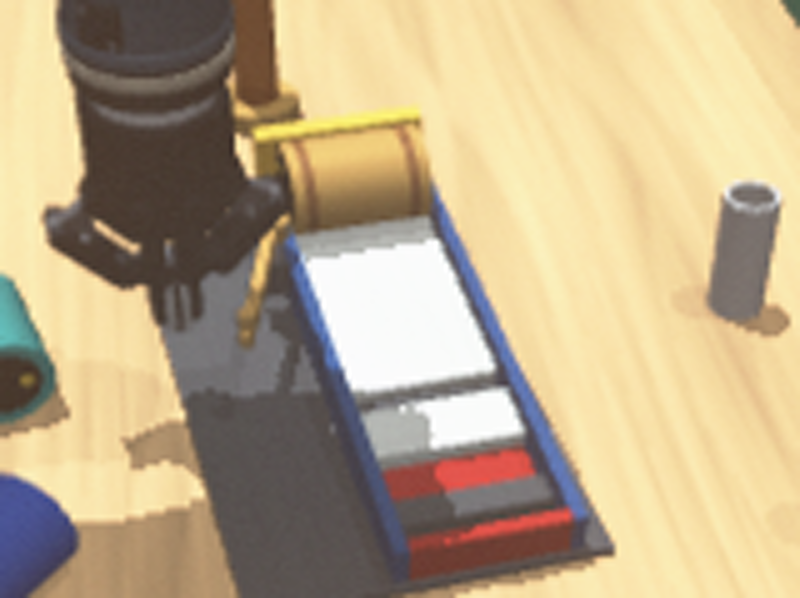

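View pics/wrist8.png

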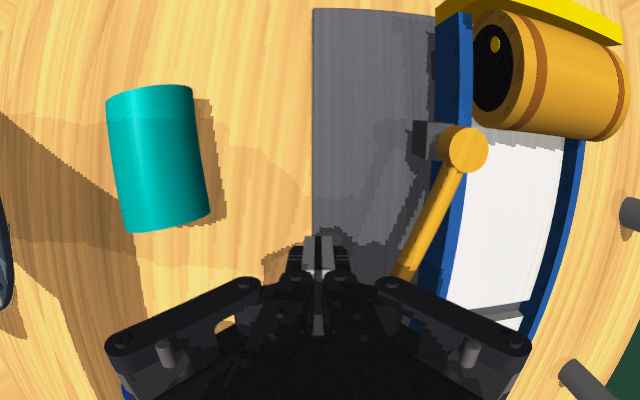

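```bash

python3 -m pendant '[[[0,0,0],[-0.1,1,0],1],[[0,0,0],[0,0.85,0],1],[[0,0,0],[-0.4,0.6,0],1],[[0,0,0],[-0.4,0.6,0],1],[[0,0,0],[-0.35,0.8,0],1],[[0,0,0],[-0.3,0.8,0],1],[[0,0,0],[-0.5,1.3,0],1],[[0,0,0],[-0.2,1.5,0],1],[[0,0,0],[0.15,1.6,0],1],[[0,0,0],[0.25,0.8,0],1],[[0,0,0],[0.3,0.8,0],1]]' 20
python3 - <<'E'
from h import *
import cv2
st((107,2,22))
for n in ("side","wrist"):
    im=viewer.camera(n)[:,:,::-1]
    if n!="wrist":
        y,x={"side":(110,240),"top":(170,210)}[n]; im=cv2.resize(im[y:y+130,x:x+160],None,fx=5,fy=5-.4,interpolation=cv2.INTER_CUBIC)
    cv2.imwrite(f"pics/{n}9.png",im)
E
```

```text
t: 13.82
eef_pos: [0.574, 0.0763, 0.061]
tcp_rot: [[-0.119, 0.993, -0.013], [0.987, 0.12, 0.104], [0.104, -0.0, -0.995]]
wrist_force: [-1.8, -0.1, -0.8]
gripper_width: 0.002
t 13.82 track mm [96.1 15.2 21. ] world [0.574  0.0763 0.061 ] w 0.002 F [-1.8 -0.1 -0.8] Ftrack [ 0.1  1.8 -0.8]
turn needed (tool deg) [-0.02  0.   -0.04]
shift cm in tool now [ 1.09  1.32 -0.1 ] in track-aligned tool [ 1.09  1.32 -0.1 ]
```

View pics/side9.png

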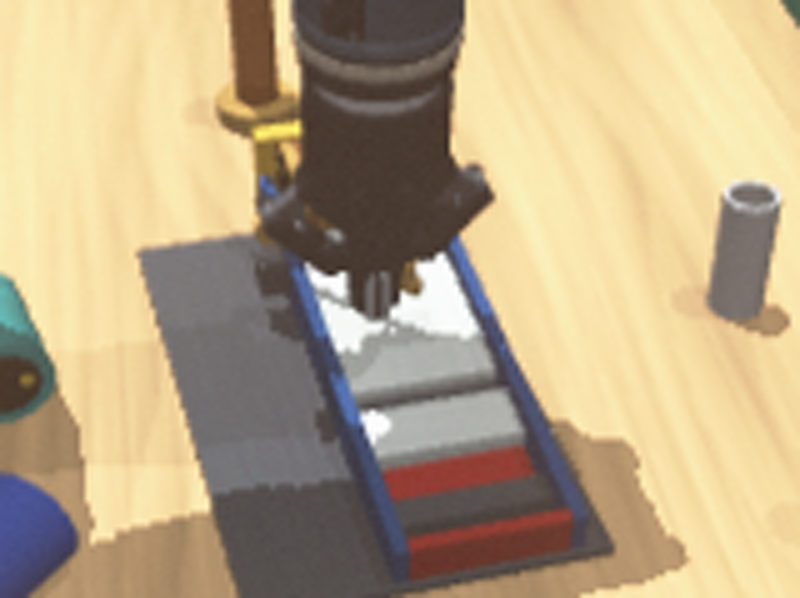

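View pics/wrist9.png

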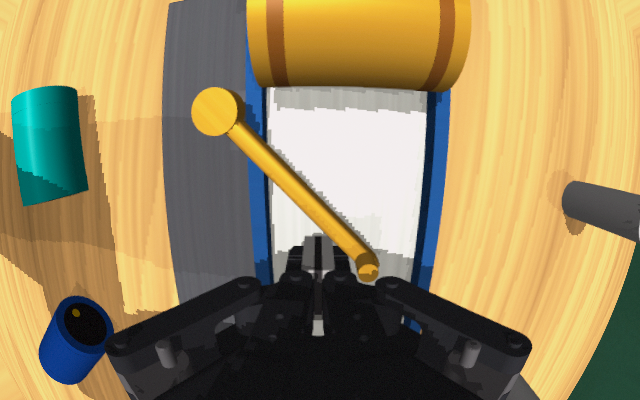

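The bar is half-way, with the fingers on its outer side (wrist px about (320,250)). I'll continue the sweep.

```bash

python3 -m pendant '[[[0,0,0],[0.5,0.65,0],1],[[0,0,0],[0.55,0.65,0],1],[[0,0,0],[0.7,0.6,0],1],[[0,0,0],[0.7,0.55,0],1],[[0,0,0],[0.8,0.4,0],1],[[0,0,0],[0.8,0.4,0],1],[[0,0,0],[0.9,0.3,0],1],[[0,0,0],[0.3,0,0],1],[[0,0,0],[0,0,0],1]]' 20
python3 - <<'E'
from h import *
import cv2
st((153,-22,22))
cv2.imwrite("pics/wrist10.png",viewer.camera("wrist")[:,:,::-1])
E
```

```text
t: 15.05
eef_pos: [0.6027, 0.1326, 0.0667]
tcp_rot: [[-0.12, 0.993, -0.012], [0.987, 0.121, 0.104], [0.105, 0.0, -0.994]]
wrist_force: [0.1, 0.1, 0.0]
gripper_width: 0.003
t 15.05 track mm [148.9 -20.   21.3] world [0.6027 0.1326 0.0667] w 0.003 F [0.1 0.1 0. ] Ftrack [ 0.  -0.1  0. ]
turn needed (tool deg) [ 0.02 -0.02 -0.01]
shift cm in tool now [ 0.41  0.2  -0.07] in track-aligned tool [ 0.41  0.2  -0.07]
```

View pics/wrist10.png

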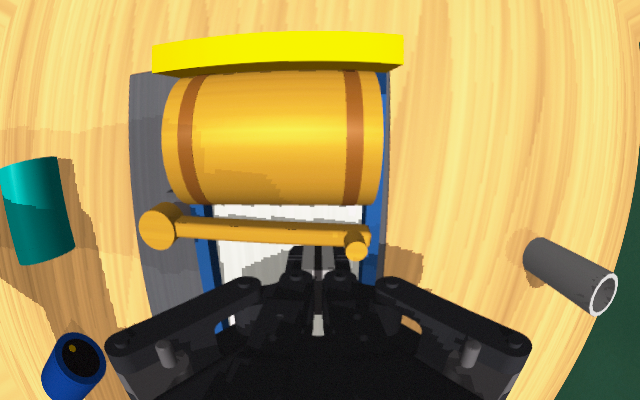

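The bar is almost across (angled slightly down to its end at (355,245)). I'll push on in small steps until the end stop shows in the force.

```bash

python3 -m pendant '[[[0,0,0],[0.2,0,0],1],[[0,0,0],[0.2,0,0],1],[[0,0,0],[0.1,0,0],1]]' 20
python3 -c "
from h import *
st((153,-22,22))"
python3 -m pendant '[[[0,0,0],[0.1,0,0],1],[[0,0,0],[0.1,0,0],1]]' 20
python3 -c "
from h import *
st((153,-22,22))"
```

```text
t: 15.48
eef_pos: [0.6022, 0.1366, 0.0672]
tcp_rot: [[-0.119, 0.993, -0.012], [0.987, 0.12, 0.103], [0.103, 0.0, -0.995]]
wrist_force: [1.9, -5.6, -0.0]
gripper_width: -0.001
t 15.47 track mm [152.9 -20.   21.3] world [0.6022 0.1366 0.0672] w -0.001 F [ 1.9 -5.6 -0. ] Ftrack [-5.7 -1.2  0.6]
turn needed (tool deg) [ 0.02  0.07 -0.06]
shift cm in tool now [ 0.01  0.2  -0.07] in track-aligned tool [ 0.01  0.2  -0.07]
t: 15.72
eef_pos: [0.6021, 0.1368, 0.0672]
tcp_rot: [[-0.118, 0.993, -0.012], [0.988, 0.119, 0.099], [0.1, 0.0, -0.995]]
wrist_force: [3.0, -13.8, -0.3]
gripper_width: -0.0
t 15.72 track mm [153.2 -20.   21.3] world [0.6021 0.1368 0.0672] w -0.0 F [  3.  -13.8  -0.3] Ftrack [-14.   -1.3   1.2]
turn needed (tool deg) [ 0.02  0.25 -0.13]
shift cm in tool now [-0.02  0.2  -0.07] in track-aligned tool [-0.02  0.2  -0.07]
```

The end stop is firm: 14 N with no further travel. I'll back away, lift clear and check.

```bash

python3 -m pendant '[[[0,0,0],[-0.4,0,0],1],[[0,0,0],[-1.5,0,0],1],[[0,0,0],[-3,0,0],1],[[0,0,0],[-3,0,-2],1],[[0,0,0],[-3,0,-4],1],[[0,0,0],[-3,0,-4],1],[[0,0,0],[-2,0,-4],1],[[0,0,0],[0,-4,-2],1],[[0,0,0],[0,-4,0],1],[[0,0,0],[0,0,0],1],[[0,0,0],[0,0,0],1]]' 20
python3 - <<'E'
from h import *
import cv2
st()
for n in ("side","wrist","top"):
    im=viewer.camera(n)[:,:,::-1]
    cv2.imwrite(f"pics/{n}11r.png",im)
    if n!="wrist":
        y,x={"side":(110,240),"top":(170,210)}[n]; im=cv2.resize(im[y:y+130,x:x+160],None,fx=5,fy=5-.4,interpolation=cv2.INTER_CUBIC)
    cv2.imwrite(f"pics/{n}11.png",im)
E
```

```text
t: 17.1
eef_pos: [0.5439, -0.0444, 0.21]
tcp_rot: [[-0.119, 0.993, -0.012], [0.987, 0.12, 0.104], [0.105, 0.001, -0.995]]
wrist_force: [0.3, 0.3, -0.0]
gripper_width: 0.001
t 17.10 track mm [ -3.8  59.7 181.4] world [ 0.5439 -0.0444  0.21  ] w 0.001 F [ 0.3  0.3 -0. ] Ftrack [ 0.2 -0.3 -0.1]
turn needed (tool deg) [ 0.06 -0.01 -0.05]
```

View pics/top11.png

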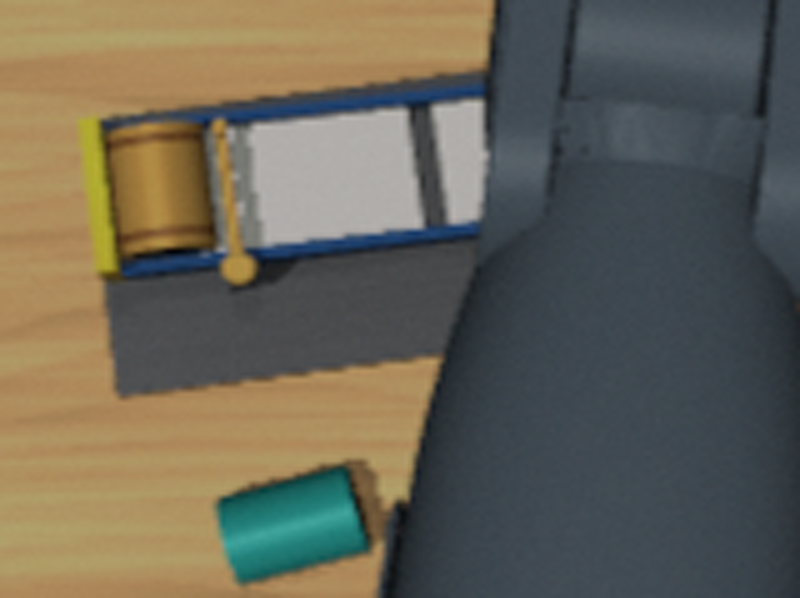

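View pics/side11.png

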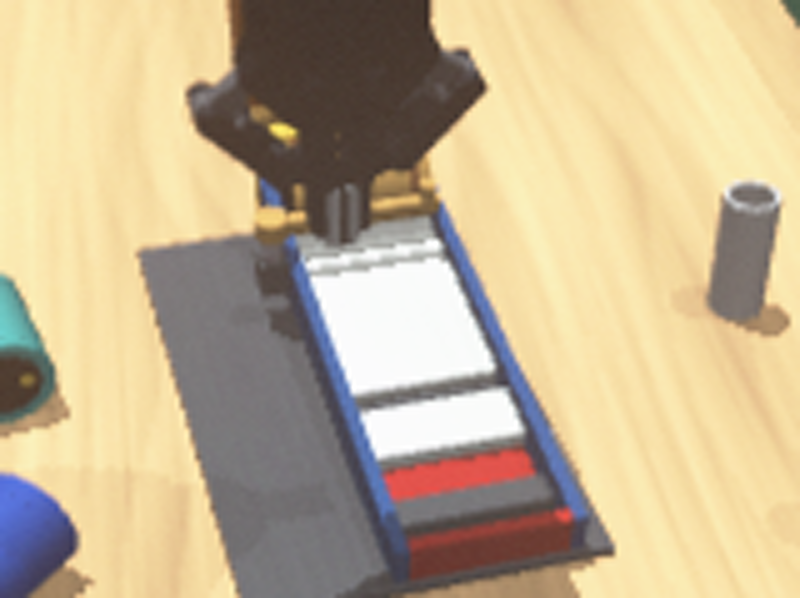

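View pics/side11r.png

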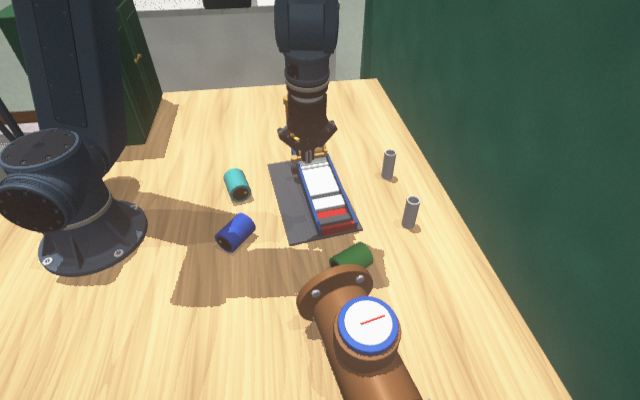

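```bash
python3 - <<'E'
from h import *
C=lambda x,y:(x/5+210-.4,y/4.6+170-.4)
r=ray_track("top",C(220,126),44); print("peg",r.round(1),"angle",np.arctan2(-(r[1]-58),-(r[0]-168)).round(3))
print("bosscheck",ray_track("top",C(238,268),41).round(1))
# sleeve silhouette: mean of edges at mid-height, axis plane z=27
a=ray_track("top",C(110,190),27);b=ray_track("top",C(212,185),27);print("sleeve edges",a.round(1),b.round(1),((a+b)/2).round(1))
# end edges' direction
e=ray_track("top",C(210,128),27)-ray_track("top",C(214,238),27);print("tilt rad",np.arctan2(e[0],abs(e[1])).round(3))
E
```

```text
peg [169.1 -35.7  44. ] angle 1.582
bosscheck [169.8  58.5  41. ]
sleeve edges [240.2  -4.4  27. ] [1.79e+02 1.00e-01 2.70e+01] [209.6  -2.2  27. ]
tilt rad -0.087
```

The hand-picked tilt (-0.087) is coarse, so I'll measure it properly with a colour mask before handing in.

```bash
python3 - <<'E'
from h import *
import cv2
im=cv2.imread("pics/top11r.png"); h=cv2.cvtColor(im,cv2.COLOR_BGR2HSV)
m=cv2.inRange(h,(8,70,60),(24,255,255)); m[:, :231]=0; m[:,254:]=0; m[:195]=0; m[225:]=0
pts=[]
for y in range(199,220):
    xs=np.where(m[y])[0]; xs=xs[xs<253]
    if len(xs)>14: pts.append((y,xs.min(),xs.max()))
print(pts)
mid=np.array([ray_track("top",((a+b)/2,y),27) for y,a,b in pts]); k=np.polyfit(mid[:,1],mid[:,0],1)
print("axis tilt rad",k[0].round(3),"centre x",np.polyval(k,0).round(1))
E
```

```text
[(199, np.int64(231), np.int64(250)), (200, np.int64(231), np.int64(250)), (201, np.int64(231), np.int64(250)), (202, np.int64(231), np.int64(250)), (203, np.int64(231), np.int64(250)), (204, np.int64(231), np.int64(250)), (205, np.int64(231), np.int64(250)), (206, np.int64(231), np.int64(251)), (207, np.int64(232), np.int64(251)), (208, np.int64(232), np.int64(251)), (209, np.int64(232), np.int64(251)), (210, np.int64(232), np.int64(251)), (211, np.int64(232), np.int64(251)), (212, np.int64(232), np.int64(251)), (213, np.int64(232), np.int64(251)), (214, np.int64(232), np.int64(251)), (215, np.int64(232), np.int64(252)), (216, np.int64(233), np.int64(252)), (217, np.int64(233), np.int64(252)), (218, np.int64(233), np.int64(252)), (219, np.int64(233), np.int64(251))]
axis tilt rad 0.012 centre x 210.6
```

The mask gives an axis tilt of 0.012 rad, centre x about 210 mm (±2 mm calibration) and a latch angle of about 1.58 rad. I'm handing in.

```bash
python3 -c "
from plant import workorder, readout
print(workorder.sign_off()); print(readout.observe()['t'])"
```

```text
the job is handed in; nothing more can be done
None
the job is handed in; nothing more can be done
```

I pushed the brass sleeve slowly up the ramp with the fingertips until it dropped into its seat. I then backed off, swept the latch bar across behind it with the shut fingers until it met a firm end stop (14 N, no further travel), and moved clear. The job was handed in just after 17 s, against the 54 s limit; no verdict was reported.

**Last checks:**
- **Sleeve:** it is seated against the yellow stop and square to within about 0.012 rad by colour mask. Its centre measured about 210 mm up the track; with the 2 mm calibration error, that agrees with the nominal 208 mm.
- **Latch:** the bar stands at about 1.58 rad, so it is fully closed.
- **Robot:** it is clear of everything, with the wrist force near zero.
- **Bystanders:** the meter and both nipples look unmoved in the last side view. The gauge was partly hidden behind the arm there, but the arm never went near it. I judged all of this by eye and did not measure it.

**Disagreement:** a first tilt figure of -0.087 rad, from hand-picked corner pixels, did not match the mask value. I trusted the mask, because 1 mm of play at the stop leaves no room for that much tilt.

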